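# Shut the burner's tap and hold up the fullest gas cartridge

## Task

The bench burner needs a new cartridge. First turn the lever of its gas tap fully shut, a quarter turn to the stop so that it lies across the pipe, and only then heft the three identical closed gas cartridges in the plywood stand to find by feel which is the heaviest, the fullest one. Put the two lighter ones back upright in the stand's recesses, without dropping them or tipping any, and finish still holding the heaviest upright in the gripper, its foot at least 10 cm above the table, so that I can screw it on; leave the tap shut and do not push the oil can, tape measure and tape roll about.

Things in the scene. Friction and masses are not known exactly. Their poses are not given: they have to be found in the camera images.
- burner: gas burner unit screwed down: dark steel base 100 (x) x 350 (y) x 10 mm, brass pipe along its y axis, top of pipe 54 mm high. Along y: empty cartridge cradle (-220 to -130 mm, 41 mm high), regulator block (-130 to -83), tap (0), upright burner tube (+105, 28 mm wide, 132 mm high). Origin on the table under the tap's stem; x away from the robot, z up. Position and yaw vary
- tap_lever (a joint): lever angle about the upright stem, rad: 0 = open, lever along the pipe, pointing along the burner's -y; 1.571 = shut, at the stop, pointing along the burner's -x (towards the robot). Closing is clockwise seen from above. Starts at 0 to 0.3. Stays where left; friction 0.2 to 0.3 N m, some 3 to 5 N sideways near its end
- tap_stem (a point): point on the lever's turning axis at the lever's mid height, 82 mm above the table; bolt head rises to 92 mm
- tap_lever_tip (a point): free end of the lever, 88 mm from the axis, mid height 82 mm. The outer 58 mm is a black sleeve 17 mm wide, 10 mm thick (77 to 87 mm high), to be pushed from the side or pinched from above. Below it: pipe to 54 mm, a pipe clip 66 mm from the stem to 58 mm, and past 83 mm from the stem the 40 mm wide regulator block to 68 mm, its adjuster to 79 mm
- stand: plywood block screwed down, 94 mm (x) by 270 mm (y) by 24 mm high, with three round recesses 58 mm across and 16 mm deep (floor 8 mm above the table) in a row along its y axis at y = -88, 0 and +88 mm, mouths chamfered 2 mm. Origin on the table under its centre, z up. Its position and yaw change
- cartridge_k: one of three outwardly identical closed gas cartridges: plain grey upright can 52 mm in diameter (seams 53), straight to 105 mm, domed to 124 mm, brass threaded neck 13 mm wide to 138 mm. They differ only in mass: 0.15 to 0.7 kg, the heaviest at least 0.1 kg above the next. Which stands in which recess varies. Origin at the centre of its underside, z up along the can
- cartridge_m: one of three outwardly identical closed gas cartridges: plain grey upright can 52 mm in diameter (seams 53), straight to 105 mm, domed to 124 mm, brass threaded neck 13 mm wide to 138 mm. They differ only in mass: 0.15 to 0.7 kg, the heaviest at least 0.1 kg above the next. Which stands in which recess varies. Origin at the centre of its underside, z up along the can
- cartridge_t: one of three outwardly identical closed gas cartridges: plain grey upright can 52 mm in diameter (seams 53), straight to 105 mm, domed to 124 mm, brass threaded neck 13 mm wide to 138 mm. They differ only in mass: 0.15 to 0.7 kg, the heaviest at least 0.1 kg above the next. Which stands in which recess varies. Origin at the centre of its underside, z up along the can
- oil_can: bystander: green thumb oiler with a long spout, body 66 mm across, 142 mm tall; origin at its underside
- tape_measure: bystander: yellow tape measure 36x83x62 mm standing on the table; origin at its underside
- tape_roll: bystander: black roll of tape 102 mm across, 19 mm high, lying flat; origin at its underside

How it is judged:
On the way:
1. the tap is shut: lever turned to its stop across the pipe (joint above 1.45 rad) (value of joint tap_lever above 1.45 rad), for 0.2 s.
At the end, for the whole second after the job is handed in: Tap above 1.45 rad; heaviest cartridge held still in the fingers, upright within 0.2 rad, foot over 0.10 m up, carried by nothing else; the other two released, at rest on recess floors (within 4 mm), upright within 0.12 rad, each weighing on the stand less than the heaviest would (below 4.4 N) (value of joint tap_lever above 1.45 rad and (((height (world z) of cartridge_k above 0.1 m and angle between cartridge_k's own z axis and vertical below 0.2 rad and linear speed of cartridge_k below 0.04 m/s and contact force between the fingers and cartridge_k above 1 N and contact force between cartridge_k and stand below 0.1 N and contact force between cartridge_k and burner below 0.1 N and contact force between cartridge_k and cartridge_m below 0.1 N and contact force between cartridge_k and cartridge_t below 0.1 N) and (z of cartridge_m in the frame of stand between 0.004 and 0.012 m and x of cartridge_m in the frame of stand between -0.02 and 0.02 m and y of cartridge_m in the frame of stand between -0.105 and 0.105 m and angle between cartridge_m's own z axis and vertical below 0.12 rad and linear speed of cartridge_m below 0.03 m/s and contact force between the fingers and cartridge_m below 0.1 N and contact force between cartridge_m and stand below 4.4 N) and (z of cartridge_t in the frame of stand between 0.004 and 0.012 m and x of cartridge_t in the frame of stand between -0.02 and 0.02 m and y of cartridge_t in the frame of stand between -0.105 and 0.105 m and angle between cartridge_t's own z axis and vertical below 0.12 rad and linear speed of cartridge_t below 0.03 m/s and contact force between the fingers and cartridge_t below 0.1 N and contact force between cartridge_t and stand below 4.4 N)) or ((height (world z) of cartridge_m above 0.1 m and angle between cartridge_m's own z axis and vertical below 0.2 rad and linear speed of cartridge_m below 0.04 m/s and contact force between the fingers and cartridge_m above 1 N and contact force between cartridge_m and stand below 0.1 N and contact force between cartridge_m and burner below 0.1 N and contact force between cartridge_m and cartridge_k below 0.1 N and contact force between cartridge_m and cartridge_t below 0.1 N) and (z of cartridge_k in the frame of stand between 0.004 and 0.012 m and x of cartridge_k in the frame of stand between -0.02 and 0.02 m and y of cartridge_k in the frame of stand between -0.105 and 0.105 m and angle between cartridge_k's own z axis and vertical below 0.12 rad and linear speed of cartridge_k below 0.03 m/s and contact force between the fingers and cartridge_k below 0.1 N and contact force between cartridge_k and stand below 4.4 N) and (z of cartridge_t in the frame of stand between 0.004 and 0.012 m and x of cartridge_t in the frame of stand between -0.02 and 0.02 m and y of cartridge_t in the frame of stand between -0.105 and 0.105 m and angle between cartridge_t's own z axis and vertical below 0.12 rad and linear speed of cartridge_t below 0.03 m/s and contact force between the fingers and cartridge_t below 0.1 N and contact force between cartridge_t and stand below 4.4 N)) or ((height (world z) of cartridge_t above 0.1 m and angle between cartridge_t's own z axis and vertical below 0.2 rad and linear speed of cartridge_t below 0.04 m/s and contact force between the fingers and cartridge_t above 1 N and contact force between cartridge_t and stand below 0.1 N and contact force between cartridge_t and burner below 0.1 N and contact force between cartridge_t and cartridge_k below 0.1 N and contact force between cartridge_t and cartridge_m below 0.1 N) and (z of cartridge_k in the frame of stand between 0.004 and 0.012 m and x of cartridge_k in the frame of stand between -0.02 and 0.02 m and y of cartridge_k in the frame of stand between -0.105 and 0.105 m and angle between cartridge_k's own z axis and vertical below 0.12 rad and linear speed of cartridge_k below 0.03 m/s and contact force between the fingers and cartridge_k below 0.1 N and contact force between cartridge_k and stand below 4.4 N) and (z of cartridge_m in the frame of stand between 0.004 and 0.012 m and x of cartridge_m in the frame of stand between -0.02 and 0.02 m and y of cartridge_m in the frame of stand between -0.105 and 0.105 m and angle between cartridge_m's own z axis and vertical below 0.12 rad and linear speed of cartridge_m below 0.03 m/s and contact force between the fingers and cartridge_m below 0.1 N and contact force between cartridge_m and stand below 4.4 N)))); the arm keeps its last pose, push and grip.
It fails at once if a cartridge is lifted (more than 25 mm) while the tap is not yet shut (below 1.3 rad) (value of joint tap_lever below 1.3 rad and height (world z) of any of cartridge_k, cartridge_m, cartridge_t above 0.033 m).
It fails at once if a cartridge is tipped by more than 0.6 rad (angle between any of cartridge_k, cartridge_m, cartridge_t's own z axis and vertical above 0.6 rad).
It fails at once if a cartridge is dropped (falls faster than 0.6 m/s out of the fingers) ((contact force between the fingers and cartridge_k below 0.02 N and linear speed of cartridge_k above 0.6 m/s) or (contact force between the fingers and cartridge_m below 0.02 N and linear speed of cartridge_m above 0.6 m/s) or (contact force between the fingers and cartridge_t below 0.02 N and linear speed of cartridge_t above 0.6 m/s)).
It fails at once if the oil can, tape measure or tape roll is pushed more than 30 mm from its place (distance of any of oil_can, tape_measure, tape_roll from where it was at the start of the episode above 0.03 m).
It also fails if it takes over 72 s, if anything falls off the work surface, if the arm or the gripper's body presses on something with over 40 N, if the wrist force passes 120 N, or if a joint passes its speed limit or range.

## Robot

A 7-joint arm with a two-finger parallel gripper is mounted at the origin on a cart in front of the work surface, level with it; the furniture and walls round the work are solid. World frame = base frame: x ahead of the robot, y to its left, z up, the work surface at z = 0. Lengths are in m, angles in rad, forces in N, time in s.
With the tool pointing down it reaches from about 0.425 to 0.95 m from the base axis. Payload 16.7 kg.
Tool frame: the origin (TCP) lies on the mounting face of the last link; the fingertips stand 199 mm ahead of it and the grasp point (between the pads) lies 180 mm ahead of it; x points along the fingers, z is the direction in which the jaws open and shut, and the axes are right-handed (so a half turn about x gives the same grasp; the last joint's range is limited). The gripper opens to 94 mm and grips with 3 to 60 N. Pads are 16 mm wide; open, the fingers measure 119 mm over their backs; the gripper's body (75 mm by 177 mm) begins 78 mm behind the grasp point.
Start: joints at [1.101, 0.426, 0.074, 1.606, -0.034, 1.111, -0.067], TCP at [0.213, -0.641, 0.405] pointing down, gripper open.
Joint ranges: [-2.85, 2.85], [-0.5, 2.14], [-1.23, 1.37], [0.21, 2.46], [-1.02, 4.16], [0.16, 2.05], [-2.73, 2.73]. Speed limits (rad/s): [1.89, 1.89, 2.39, 2.39, 3.01, 3.01, 3.01].

## Interface

Orientations are given as a 3x3 rotation matrix whose columns are the frame's x, y, z axes.
In Python, from rig import manip, viewer gives the robot as it stands.
- The arm moves only by the shell command python3 -m jog 'ROWS' [FORCE]. ROWS is JSON, a list of rows, each a list of 7 numbers: the shift along the world's x, y, z in cm, then the turn, a rotation vector about the world's x, y, z in rad, then the opening in per cent of the stroke, from 0 (shut) to 100 (fully open). In form: [[tx, ty, tz, rx, ry, rz, grip], ...]. A call has 1 to 20 rows; each row is the pose to reach, as a shift and turn from the pose commanded when the call began; what a row does not reach only later rows make up. A row lasts 1/12 s, in which the tool goes at most 41.7 mm and 7.16 degrees, less where a joint would pass 70% of its speed; a pose out of reach is approached as far as the arm can. A call with a gripper value outside its range is refused whole. The fingers move at their own pace and stop on an object; FORCE is the grip in N (left out, the last holds). Time passes only in rows, so rows that repeat a pose let the fingers close. It gives the time, the measured TCP pose, the force and the opening at its end, in the units of the state.
- manip.get_obs(): the state, without advancing time (a new reading comes with each control period).
- viewer.snapshot(name): name is "scene" or "side" or "wrist"; returns a dict with "frame" (384x512x3 uint8, red, green, blue), "intrinsics" (3x3 intrinsics, pixels), "rvec" (rotation vector, rad) and "tvec" (3), from world to camera coordinates, as OpenCV has them. Camera axes: x right, y down, z forward; pixel columns grow to the right and rows downward; lengths in m; the calibration is good to about 2 mm. A picture is of the moment at which its call begins. There is no depth.
- manip.sign_off(): hands the job in, once; it reports no verdict.
The state is a dict: "t": time; "joint_pos": joint angles; "qd": joint speeds; "joint_torque": joint torques, N m; "tool_pos": TCP position; "ee_rot": TCP orientation; "wrist_force": force on the tool from outside, world axes, zero at the start; "torque": the same for the moment, N m; "gripper_width": finger opening in m.
Only numpy, scipy, OpenCV 4.12 (cv2) and the standard library are available. Lean on these libraries where they do the work, as an engineer would, in place of code of your own. Each camera call takes 0.05 s, during which the arm holds its last target.

## Working session

There is one attempt and no reset: what is moved stays moved. The work goes in short steps, Python scripts to look and compute and a shell command to move; the robot and the scene stay as the last step left them, time stands still between calls to the robot, and variables do not carry over. Pictures are saved under pics/ and viewed, and the job is handed in when it is done.

```bash
ls; mkdir -p pics
cat > h.py <<'E'
import numpy as np,cv2
from rig import manip,viewer
def snap(n,f):
    s=viewer.snapshot(n); cv2.imwrite('pics/'+f+'.png',s['frame'][:,:,::-1]); np.savez('pics/'+f+'.npz',**s); return s
def load(f): return dict(np.load('pics/'+f+'.npz'))
def cam(s):
    R=cv2.Rodrigues(np.array(s['rvec'],float))[0]; t=np.array(s['tvec'],float).ravel(); return R,t,np.array(s['intrinsics'])
def ray(s,u,v):
    R,t,K=cam(s); d=R.T@np.linalg.inv(K)@np.array([u,v,1.]); return -R.T@t,d/np.linalg.norm(d)
def plane(s,u,v,z):
    o,d=ray(s,u,v); return o+d*(z-o[2])/d[2]
def tri(l):
    A=np.zeros((3,3));b=np.zeros(3)
    for s,u,v in l:
        o,d=ray(s,u,v);P=np.eye(3)-np.outer(d,d);A+=P;b+=P@o
    p=np.linalg.solve(A,b); return p,[np.linalg.norm((np.eye(3)-np.outer(ray(*x)[1],ray(*x)[1]))@(p-ray(*x)[0])) for x in l]
def proj(s,p):
    R,t,K=cam(s); q=K@(R@np.array(p,float)+t); return q[:2]/q[2]
E
python3 - <<'E'
from h import *
for n in ('scene','side','wrist'):
    s=snap(n,n+'0'); R,t,K=cam(s); print(n,(-R.T@t).round(3),K[0,0])
o=manip.get_obs()
for k in o: print(k,np.round(o[k],3).tolist())
E
```

```text
pics
scene [0.072 0.614 0.688] 347.51863001519735
side [-0.766  0.124  0.714] 497.7487629461837
wrist [ 0.288 -0.614  0.384] 334.8387049396545
t 0.15
joint_pos [1.1, 0.427, 0.074, 1.606, -0.034, 1.111, -0.067]
qd [0.0, -0.001, -0.0, -0.003, -0.0, -0.0, 0.001]
joint_torque [0.005, -93.628, 3.671, -45.443, -0.049, 0.018, 0.0]
tool_pos [0.213, -0.64, 0.404]
ee_rot [[-0.0, 0.949, 0.315], [0.001, 0.315, -0.949], [-1.0, -0.0, -0.001]]
wrist_force [0.224, -0.433, 0.58]
torque [-0.072, 0.025, 0.037]
gripper_width 0.094
```

View pics/scene0.png

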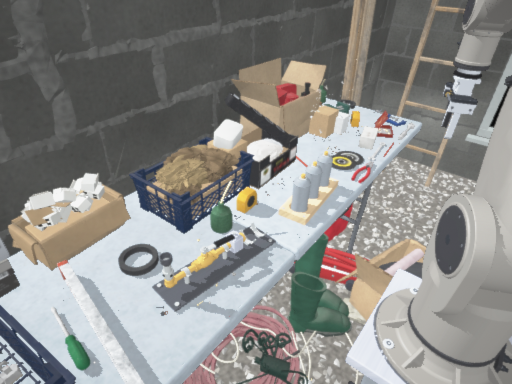

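View pics/side0.png

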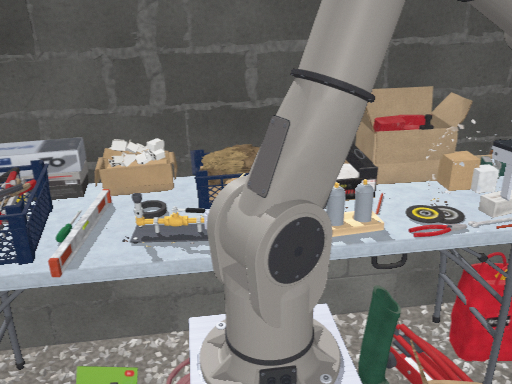

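View pics/wrist0.png

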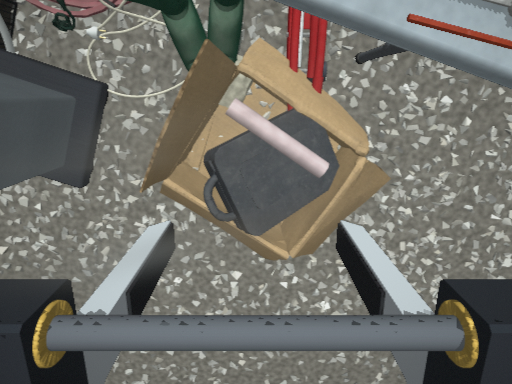

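The scene view shows the burner at about (215,265) with the dark lever near (245,237). The stand with three grey cans is at about (310,195), the oil can at (222,217), the tape measure at (246,200) and the tape roll at (139,260). The wrist camera shows only the floor. In the side view the arm hides part of the bench.

Run:
```python
from h import *
s=load('scene0')
for n,u,v,z in [('stand nearL',282,208,.024),('stand right',339,190,.024),('can1 neck',301,178,.146),('can2',312,165,.146),('can3',325,153,.146),('base left corner',178,308,.01),('base l far',152,286,.01),('base right',276,243,.01),('base rfar',250,229,.01),('oil',222,228,0),('tapeM',246,210,0),('roll',139,262,.01)]:
    print(n,plane(s,u,v,z).round(3))
im=s['frame'][:,:,::-1]
cv2.imwrite('pics/c1.png',cv2.resize(im[140:320,130:360],None,fx=3.4,fy=3.3,interpolation=cv2.INTER_CUBIC))
s=load('side0');im=s['frame'][:,:,::-1]
cv2.imwrite('pics/c2.png',cv2.resize(im[160:260,110:400],None,fx=2.7,fy=2.7,interpolation=cv2.INTER_CUBIC))
```

```text
stand nearL [ 0.517 -0.146  0.024]
stand right [ 0.424 -0.356  0.024]
can1 neck [ 0.473 -0.163  0.146]
can2 [ 0.486 -0.25   0.146]
can3 [ 0.493 -0.347  0.146]
base left corner [0.499 0.309 0.01 ]
base l far [0.596 0.306 0.01 ]
base right [ 0.448 -0.015  0.01 ]
base rfar [ 0.542 -0.015  0.01 ]
oil [0.617 0.026 0.   ]
tapeM [ 0.617 -0.09   0.   ]
roll [0.686 0.276 0.01 ]
```

View pics/c1.png

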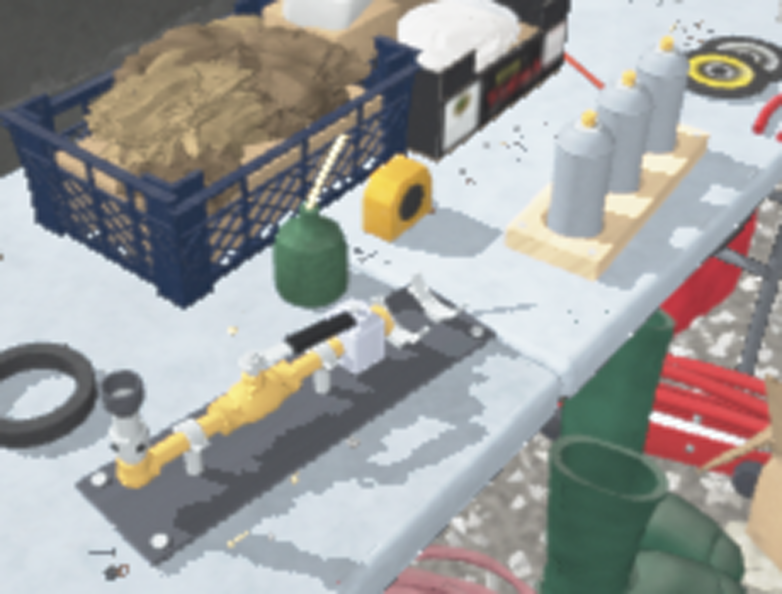

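View pics/c2.png

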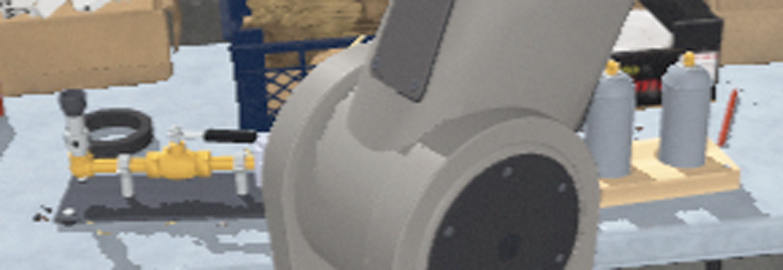

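```bash
python3 -m jog '[[22.5,34,3,0,0,1.36,100],[22.5,34,3,0,0,1.36,100],[22.5,34,3,0,0,1.36,100],[22.5,34,3,0,0,1.36,100],[22.5,34,3,0,0,1.36,100],[22.5,34,3,0,0,1.36,100],[22.5,34,3,0,0,1.36,100],[22.5,34,3,0,0,1.36,100],[22.5,34,3,0,0,1.36,100],[22.5,34,3,0,0,1.36,100],[22.5,34,3,0,0,1.36,100],[22.5,34,3,0,0,1.36,100],[22.5,34,3,0,0,1.36,100],[22.5,34,3,0,0,1.36,100]]'
python3 - <<'E'
from h import *
for n in ('wrist','side'): snap(n,n+'1')
o=manip.get_obs()
for k in ('t','joint_pos','tool_pos','ee_rot'): print(k,np.round(o[k],3).tolist())
E
```

```text
t: 1.32
tool_pos: [0.4371, -0.3016, 0.4344]
ee_rot: [[-0.001, -0.104, 0.995], [-0.0, 0.995, 0.104], [-1.0, 0.0, -0.001]]
wrist_force: [-0.0, -0.0, 0.3]
gripper_width: 0.0939
t 1.417
joint_pos [0.779, 0.183, -0.335, 1.875, 0.068, 1.095, 0.523]
tool_pos [0.437, -0.302, 0.434]
ee_rot [[-0.001, -0.105, 0.994], [0.0, 0.994, 0.105], [-1.0, 0.0, -0.001]]
```

View pics/wrist1.png

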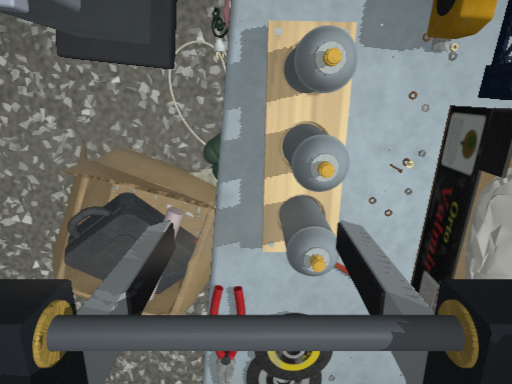

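View pics/side1.png

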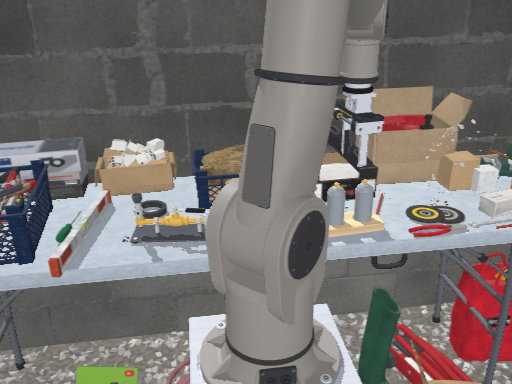

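Wrist view 1 shows the stand with its corners near (268,21), (357,22) and (263,250), and the three brass necks at about (333,57), (325,170) and (318,263). Next I'll triangulate the necks against the scene view.

```bash
cat >> h.py <<'E'
def brass(s,box,sat=120):
    hsv=cv2.cvtColor(s['frame'],cv2.COLOR_RGB2HSV); m=((hsv[...,0]>12)&(hsv[...,0]<32)&(hsv[...,1]>sat)&(hsv[...,2]>90)).astype(np.uint8)
    x0,y0,x1,y1=box; mm=np.zeros_like(m); mm[y0:y1,x0:x1]=m[y0:y1,x0:x1]
    n,l,st,c=cv2.connectedComponentsWithStats(mm)
    return [(c[i].round(1),st[i].tolist()) for i in range(1,n) if st[i,4]>5]
E
python3 - <<'E'
from h import *
w=load('wrist1');s=load('scene0');d=load('side1')
print('w',brass(w,(280,20,370,290),150));print('s',brass(s,(290,140,335,185)));print('d',brass(d,(325,170,380,195)))
hsv=cv2.cvtColor(w['frame'],cv2.COLOR_RGB2HSV)
print(hsv[120,280],hsv[120,340],hsv[120,370],hsv[110,240])
m=((hsv[...,0]>10)&(hsv[...,0]<25)&(hsv[...,1]>50)&(hsv[...,2]>120)).astype(np.uint8); m[:,:255]=0;m[:,365:]=0;m[260:]=0
cv2.imwrite('pics/m1.png',m*255)
E
```

```text
w [(array([331.9,  56.7]), [324, 49, 17, 17, 231]), (array([325.4, 169.2]), [318, 162, 16, 16, 187]), (array([317.3, 263. ]), [311, 256, 14, 16, 168])]
s [(array([333.6, 160. ]), [333, 157, 2, 7, 12])]
d [(array([365. , 181.5]), [364, 180, 3, 4, 12]), (array([336.4, 184.8]), [335, 183, 4, 5, 14]), (array([341.7, 185.4]), [340, 185, 4, 2, 7])]
[ 19  84 213] [ 20  83 220] [ 98  32 178] [ 99  27 134]
```

View pics/m1.png

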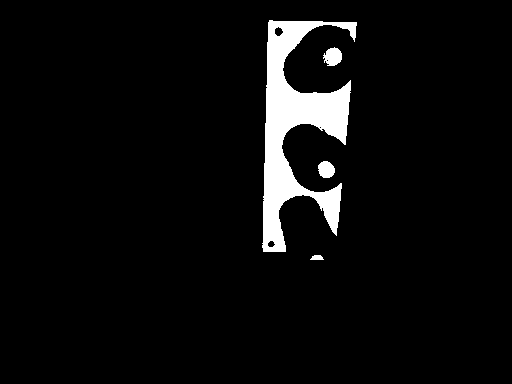

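Run:
```python
from h import *
w=load('wrist1');s=load('scene0');d=load('side1')
R,t,K=cam(w);print((-R.T@t).round(3))
N=[(331.9,56.7),(325.4,169.2),(317.3,263)]
print('mid',*tri([(w,325.4,169.2),(d,336.4,184.8)]))
print('far',*tri([(w,317.3,263),(d,365,181.5)]))
for n,sc in zip(N,[(301,176.5),(312.5,163.5),(325.5,153)]): print('sc',*[np.round(x,4) for x in tri([(w,*n),(s,*sc)])])
P=np.array([plane(w,*n,.143) for n in N]);print(P.round(4))
dd=P[2]-P[0];print('yaw',np.arctan2(dd[0],-dd[1]),np.linalg.norm(dd)/2)
for c in [(268,20.5),(357,21.5),(263,251.5),(340,215)]: print('corner',plane(w,*c,.024).round(4), 'z0',plane(w,*c,0).round(4))
hsv=cv2.cvtColor(w['frame'],cv2.COLOR_RGB2HSV)
# reconcile
a=plane(w,268,20.5,.024);b=plane(w,357,21.5,.024);c=plane(w,263,251.5,.024)
print('len',np.linalg.norm(a-c),np.linalg.norm(a-b),'ctr',(b+c)/2)
```

```text
[ 0.429 -0.221  0.414]
mid [ 0.49357518 -0.27821661  0.14025538] [np.float64(0.0013605816350765448), np.float64(0.0013605816350765138)]
far [ 0.50052942 -0.36550571  0.14024161] [np.float64(0.0013862346959050244), np.float64(0.0013862346959049889)]
sc [ 0.4863 -0.1883  0.1335] [0.0004 0.0004]
sc [ 0.4966 -0.2775  0.1349] [0.0015 0.0015]
sc [ 0.5009 -0.367   0.1352] [0.0011 0.0011]
[[ 0.4841 -0.1895  0.143 ]
 [ 0.4932 -0.2763  0.143 ]
 [ 0.4999 -0.3625  0.143 ]]
yaw 0.09103418405870935 0.08687461771580936
corner [ 0.4349 -0.1471  0.024 ] z0 [ 0.4353 -0.1425  0.    ]
corner [ 0.529  -0.1382  0.024 ] z0 [ 0.5352 -0.1331  0.    ]
corner [ 0.4593 -0.4155  0.024 ] z0 [ 0.4612 -0.4274  0.    ]
corner [ 0.5488 -0.3561  0.024 ] z0 [ 0.5562 -0.3644  0.    ]
len 0.2695334221988819 0.09452475127268387 ctr [ 0.4941371 -0.2768553  0.024    ]
```

Stand centre is (0.494,-0.277), yaw 0.091. The measured length of 269.5 mm and width of 94.5 mm match the text, and the necks come out at about 0.14 m. Next is the burner.

```bash
python3 -m jog '[[2,37,0,0,0,0,100],[2,37,0,0,0,0,100],[2,37,0,0,0,0,100],[2,37,0,0,0,0,100],[2,37,0,0,0,0,100],[2,37,0,0,0,0,0],[2,37,0,0,0,0,0],[2,37,0,0,0,0,0],[2,37,0,0,0,0,0],[2,37,0,0,0,0,0],[2,37,0,0,0,0,0],[2,37,0,0,0,0,0]]' 20
python3 - <<'E'
from h import *
for n in ('wrist','side'): snap(n,n+'2')
im=load('side2')['frame'][:,:,::-1]
cv2.imwrite('pics/c3.png',cv2.resize(im[180:260,120:300],None,fx=4.4,fy=4.4,interpolation=cv2.INTER_CUBIC))
o=manip.get_obs()
for k in ('t','joint_pos','tool_pos','ee_rot','gripper_width'): print(k,np.round(o[k],3).tolist())
E
```

```text
t: 2.42
tool_pos: [0.4579, 0.0686, 0.4345]
ee_rot: [[-0.0, -0.108, 0.994], [-0.0, 0.994, 0.108], [-1.0, -0.0, -0.0]]
wrist_force: [0.4, 0.1, -0.1]
gripper_width: 0.0509
t 2.517
joint_pos [0.349, 0.09, -0.664, 1.993, 0.063, 1.078, -0.235]
tool_pos [0.458, 0.068, 0.435]
ee_rot [[-0.0, -0.107, 0.994], [-0.0, 0.994, 0.107], [-1.0, -0.0, -0.0]]
gripper_width 0.043
```

View pics/wrist2.png

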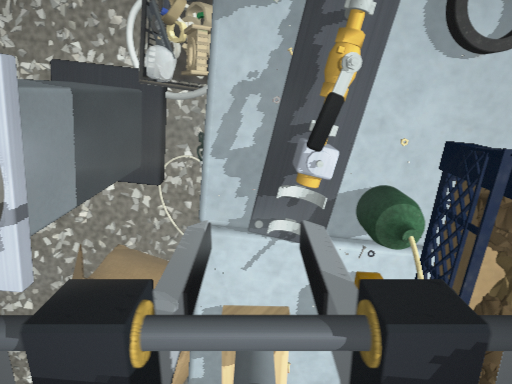

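View pics/c3.png

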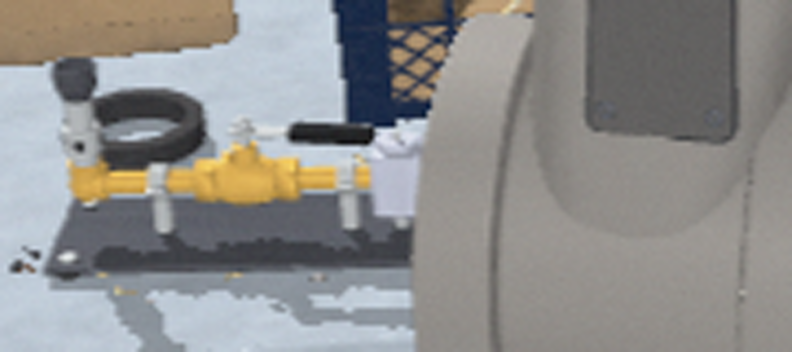

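Run:
```python
from h import *
w=load('wrist2');d=load('side2')
im=w['frame'][:,:,::-1]
cv2.imwrite('pics/c4.png',cv2.resize(im[0:240,230:400],None,fx=2.5,fy=2.5,interpolation=cv2.INTER_CUBIC))
hsv=cv2.cvtColor(w['frame'],cv2.COLOR_RGB2HSV); 
m=(w['frame'].max(2)<40).astype(np.uint8); m[:80]=0;m[160:]=0;m[:,:290]=0;m[:,365:]=0
n,l,st,c=cv2.connectedComponentsWithStats(m)
for i in range(1,n):
    if st[i,4]>100:
        print(c[i],st[i]); r=cv2.minAreaRect(np.argwhere(l==i)[:,::-1].astype(np.float32)); print(r); bx=cv2.boxPoints(r)
        P=np.array([plane(w,*p,.087) for p in bx]); print(P.round(4))
        a,b=None,None
        e=sorted([( (np.linalg.norm(P[i]-P[(i+1)%4])), (P[i]+P[(i+1)%4])/2) for i in range(4)],key=lambda x:x[0])
        print('ends',e[0],e[1],'len',e[2][0])
        t,s=e[0][1],e[1][1]
print('stem',*tri([(w,350,62),(d,174.5,208.5)]), plane(w,350,62,.092))
print('tip',*tri([(w,316,149),(d,204.8,210.5)]))
```

```text
[318.39295393 130.35772358] [307  93  26  58 369]
((324.448486328125, 121.86597442626953), (15.737865447998047, 58.890079498291016), 23.96249008178711)
[[0.5039 0.1041 0.087 ]
 [0.5187 0.1568 0.087 ]
 [0.5331 0.1525 0.087 ]
 [0.5189 0.0994 0.087 ]]
ends (np.float64(0.015098746315053771), array([0.52590293, 0.15464392, 0.087     ])) (np.float64(0.015776184694017027), array([0.51137364, 0.10173301, 0.087     ])) len 0.05471958107020652
stem [0.53342349 0.18431059 0.08615008] [np.float64(0.0005672489352321954), np.float64(0.0005672489352322393)] [0.53194583 0.18424001 0.092     ]
tip [0.51627842 0.09956672 0.0803031 ] [np.float64(0.0013483078219817897), np.float64(0.0013483078219818057)]
```

View pics/c4.png

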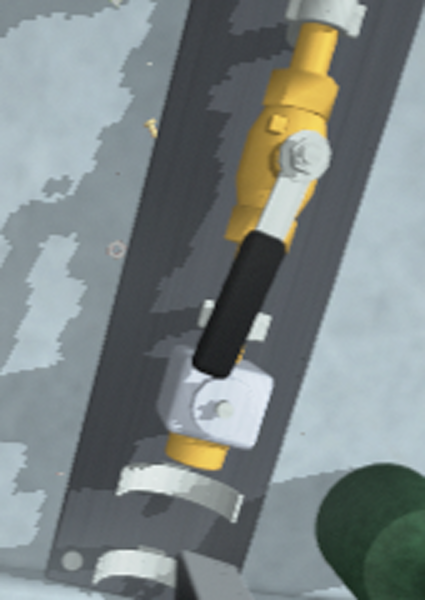

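Wrist view 2 shows the bolt head at (350,62) and the black sleeve running from (338,95) to (316,149). Stem is at (0.532,0.184). The tip lies about 87 mm away at z≈0.08, which agrees with the text. Burner yaw comes next, then the push arc.

Run:
```python
from h import *
w=load('wrist2')
a=plane(w,230+190/2.5,0,.01);b=plane(w,230+50/2.5,577/2.5,.01);d=a-b
psi=np.arctan2(-d[0],d[1]);print('yaw',psi)
a=plane(w,230+424/2.5,3/2.5,.01);b=plane(w,230+290/2.5,470/2.5,.01);d=a-b;print(np.arctan2(-d[0],d[1]))
st=np.array([.532,.184]);o=manip.get_obs();p=np.array(o['tool_pos'][:2])
def pt(phi,r,dl): return st+r*np.array([-np.sin(phi),-np.cos(phi)])+dl*np.array([np.cos(phi),-np.sin(phi)])
print('start',((pt(.24,.065,.036)-p)*100).round(1))
end=1.5708-psi
for i,(f,dl) in enumerate(zip(np.linspace(.24,end,10),[.024,.022,.021,.021,.021,.021,.021,.021,.021,.021])): print(round(f,2),((pt(f,.065,dl)-pt(.24,.065,.036))*100).round(1))
print('over',((pt(end,.065,.017)-pt(.24,.065,.036))*100).round(1),((pt(end,.065,.013)-pt(.24,.065,.036))*100).round(1))
```

```text
yaw -0.11725426030243445
-0.09098876539689899
start [9.4 4.4]
0.24 [-1.2  0.3]
0.4 [-2.5  0.3]
0.56 [-3.6  0.5]
0.72 [-4.7  0.9]
0.88 [-5.6  1.4]
1.04 [-6.5  2.1]
1.21 [-7.3  2.9]
1.37 [-7.9  3.8]
1.53 [-8.4  4.8]
1.69 [-8.7  5.8]
over [-8.6  6.2] [-8.6  6.6]
```

```bash
python3 -m jog '[[9.4,4.4,0,0,0,0,0],[9.4,4.4,0,0,0,0,0],[9.4,4.4,0,0,0,0,0],[9.4,4.4,-4,0,0,0,0],[9.4,4.4,-8,0,0,0,0],[9.4,4.4,-12,0,0,0,0],[9.4,4.4,-15,0,0,0,0],[9.4,4.4,-16.4,0,0,0,0],[9.4,4.4,-16.4,0,0,0,0]]'
python3 - <<'E'
from h import *
for n in ('wrist','scene'): snap(n,n+'3')
im=load('scene3')['frame'][:,:,::-1]
cv2.imwrite('pics/c5.png',cv2.resize(im[140:320,130:360],None,fx=3.4,fy=3.3,interpolation=cv2.INTER_CUBIC))
E
```

```text
t: 3.27
tool_pos: [0.5512, 0.1121, 0.2679]
ee_rot: [[-0.005, -0.108, 0.994], [-0.001, 0.994, 0.108], [-1.0, -0.0, -0.005]]
wrist_force: [-0.9, 0.2, 0.3]
gripper_width: 0.0007
```

View pics/c5.png

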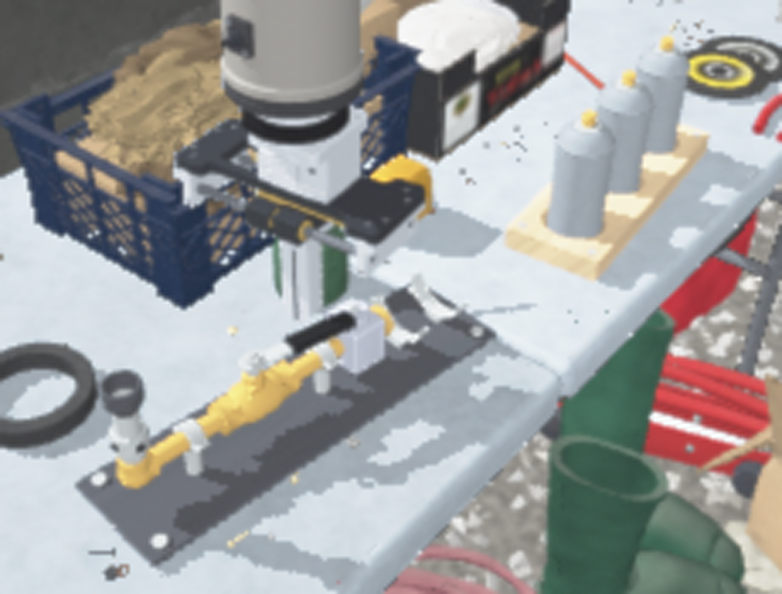

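View pics/wrist3.png

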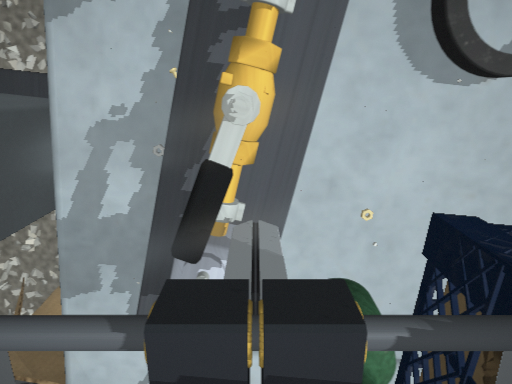

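The closed fingertips, at (253,225) in the wrist view, are beside the sleeve on its +x side and clear of the oil can. I'll start the push.

```bash
python3 -m jog '[[-1.2,0.3,0,0,0,0,0],[-2.5,0.3,0,0,0,0,0],[-3.6,0.5,0,0,0,0,0],[-4.7,0.9,0,0,0,0,0],[-5.6,1.4,0,0,0,0,0],[-6.5,2.1,0,0,0,0,0],[-7.3,2.9,0,0,0,0,0],[-7.9,3.8,0,0,0,0,0],[-8.4,4.8,0,0,0,0,0],[-8.6,5.4,0,0,0,0,0]]'
python3 - <<'E'
from h import *
snap('wrist','wrist4')
print(manip.get_obs()['wrist_force'])
E
```

```text
t: 4.2
tool_pos: [0.4651, 0.1687, 0.2711]
ee_rot: [[0.0, -0.11, 0.994], [-0.0, 0.994, 0.11], [-1.0, -0.0, 0.0]]
wrist_force: [3.0, -3.6, 1.2]
gripper_width: 0.0006
[ 0.21698803 -1.45994702  1.75366868]
```

View pics/wrist4.png

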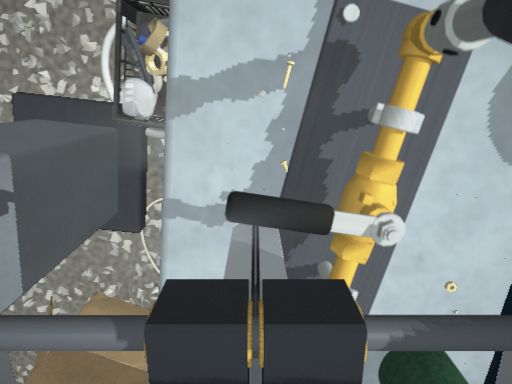

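The lever is nearly across the pipe, running from (388,230) to (228,207), and has about 6° left to the stop. I'll push gently on to the stop.

```bash
python3 -m jog '[[-0.1,0.3,0,0,0,0,0],[-0.1,0.5,0,0,0,0,0],[0,0.7,0,0,0,0,0],[0,0.7,0,0,0,0,0]]'; python3 -m jog '[[0,0.2,0,0,0,0,0],[0,0.3,0,0,0,0,0],[0,0.3,0,0,0,0,0]]'
python3 - <<'E'
from h import *
s=snap('wrist','wrist5')
m=(s['frame'].max(2)<45).astype(np.uint8); m[270:]=0;m[:,:200]=0;m[:,345:]=0;m[:150]=0
n,l,st,c=cv2.connectedComponentsWithStats(m)
i=1+np.argmax(st[1:,4]);print(cv2.minAreaRect(np.argwhere(l==i)[:,::-1].astype(np.float32)))
print(manip.get_obs()['wrist_force'])
E
```

```text
t: 4.58
tool_pos: [0.4654, 0.1739, 0.2702]
ee_rot: [[-0.002, -0.109, 0.994], [-0.002, 0.994, 0.109], [-1.0, -0.001, -0.003]]
wrist_force: [-4.2, -7.0, 4.4]
gripper_width: 0.0003
t: 4.83
tool_pos: [0.4655, 0.1752, 0.27]
ee_rot: [[-0.003, -0.108, 0.994], [-0.005, 0.994, 0.108], [-1.0, -0.004, -0.004]]
wrist_force: [-4.0, -17.5, 9.6]
gripper_width: 0.0001
((252.63951110839844, 195.9727325439453), (14.402631759643555, 51.351158142089844), 83.0189437866211)
[ -3.72912808 -18.43404271  10.33758815]
```

View pics/wrist5.png

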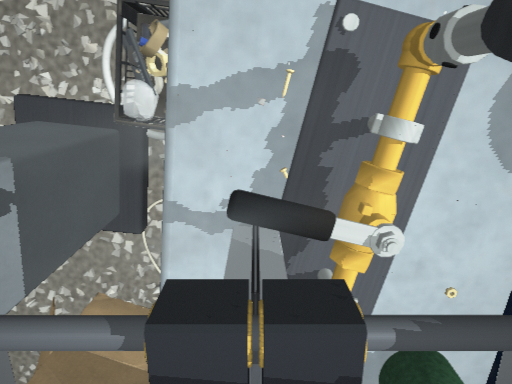

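The lever is at the stop: force rose to 18 N with about 1 mm of motion, and the wrist view shows it square to the pipe. Now I'll back off, rise and go above the first can.

```bash
python3 -m jog '[[0,-1,0,0,0,0,0],[0,-3,0,0,0,0,0],[0,-5,3,0,0,0,100],[0,-7,6.5,0,0,0,100],[0.5,-10,10,0,0,0,100],[1,-14,11,0,0,-0.016,100],[1.5,-18,11,0,0,-0.016,100],[1.8,-22,11,0,0,-0.016,100],[2,-26,11,0,0,-0.016,100],[2,-30,11,0,0,-0.016,100],[2,-34,11,0,0,-0.016,100],[2,-36.9,11,0,0,-0.016,100],[2,-36.9,11,0,0,-0.016,100],[2,-36.9,11,0,0,-0.016,100]]'
python3 - <<'E'
from h import *
snap('wrist','wrist6')
o=manip.get_obs();print(np.round(o['wrist_force'],2),np.round(o['tool_pos'],4),o['gripper_width'])
E
```

```text
t: 6.05
tool_pos: [0.4856, -0.1932, 0.3802]
ee_rot: [[-0.0, -0.091, 0.996], [0.001, 0.996, 0.091], [-1.0, 0.001, -0.0]]
wrist_force: [-0.6, 0.8, -0.2]
gripper_width: 0.0768
[0.17 0.75 0.08] [ 0.4858 -0.1917  0.3804] 0.08107123289705531
```

View pics/wrist6.png

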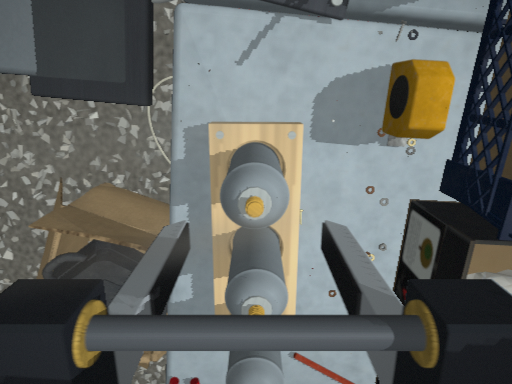

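Run:
```python
from h import *
w=load('wrist6');w1=load('wrist1');R,t,K=cam(w);print((-R.T@t).round(3),R.round(3),K.round(1))
R,t,K=cam(w1);print((-R.T@t).round(3),R.round(3))
print(brass(w,(230,190,280,320),150))
for z in (.1,.14): print(plane(w,254.5,207,z).round(4),plane(w,256,312,z).round(4))
for p in [(.486,-.189,.143),(.494,-.277,.143),(.486,-.189,.113)]: print(proj(w,p).round(1))
for c in [(208,123),(302,123)]: print(plane(w,*c,.024).round(4))
```

```text
[ 0.478 -0.113  0.36 ] [[ 0.996  0.09   0.   ]
 [ 0.087 -0.958  0.273]
 [ 0.025 -0.272 -0.962]] [[334.8   0.  255.1]
 [  0.  334.8 187.6]
 [  0.    0.    1. ]]
[ 0.429 -0.221  0.414] [[ 0.995  0.104 -0.   ]
 [ 0.1   -0.957  0.274]
 [ 0.028 -0.272 -0.962]]
[(array([253.9, 203.9]), [246, 197, 17, 14, 177]), (array([256. , 310.2]), [249, 306, 15, 9, 109])]
[ 0.4862 -0.2028  0.1   ] [ 0.4966 -0.3025  0.1   ]
[ 0.485 -0.189  0.14 ] [ 0.4938 -0.2733  0.14  ]
[255.9 208.6]
[255.8 318.6]
[255.8 195.6]
[ 0.4348 -0.1458  0.024 ]
[ 0.5274 -0.1374  0.024 ]
```

Wrist view 6 puts the first can's neck at (254,204). Cast onto the neck height that is (0.485,-0.189), consistent with the earlier measurement. I'll go down and grip.

```bash
python3 -m jog '[[0,0.2,0,0,0,0,100],[0,0.2,-3,0,0,0,100],[0,0.2,-6,0,0,0,100],[0,0.2,-8.5,0,0,0,100],[0,0.2,-10,0,0,0,100],[0,0.2,-10.5,0,0,0,100],[0,0.2,-10.5,0,0,0,50],[0,0.2,-10.5,0,0,0,0],[0,0.2,-10.5,0,0,0,0],[0,0.2,-10.5,0,0,0,0],[0,0.2,-10.5,0,0,0,0],[0,0.2,-10.5,0,0,0,0],[0,0.2,-10.5,0,0,0,0],[0,0.2,-10.5,0,0,0,0],[0,0.2,-10.5,0,0,0,0]]' 25
python3 - <<'E'
from h import *
snap('scene','scene7'); snap('wrist','wrist7')
im=load('scene7')['frame'][:,:,::-1]
cv2.imwrite('pics/c7.png',cv2.resize(im[120:270,180:380],None,fx=3.8,fy=3.8,interpolation=cv2.INTER_CUBIC))
o=manip.get_obs();print(np.round(o['wrist_force'],2),np.round(o['tool_pos'],4),o['gripper_width'])
E
```

```text
t: 7.35
tool_pos: [0.4858, -0.1897, 0.276]
ee_rot: [[-0.0, -0.094, 0.996], [-0.0, 0.996, 0.094], [-1.0, -0.0, -0.0]]
wrist_force: [-3.4, -0.8, 7.2]
gripper_width: 0.0518
[-3.13 -0.43  6.36] [ 0.4858 -0.1897  0.276 ] 0.05220295683992739
```

View pics/c7.png

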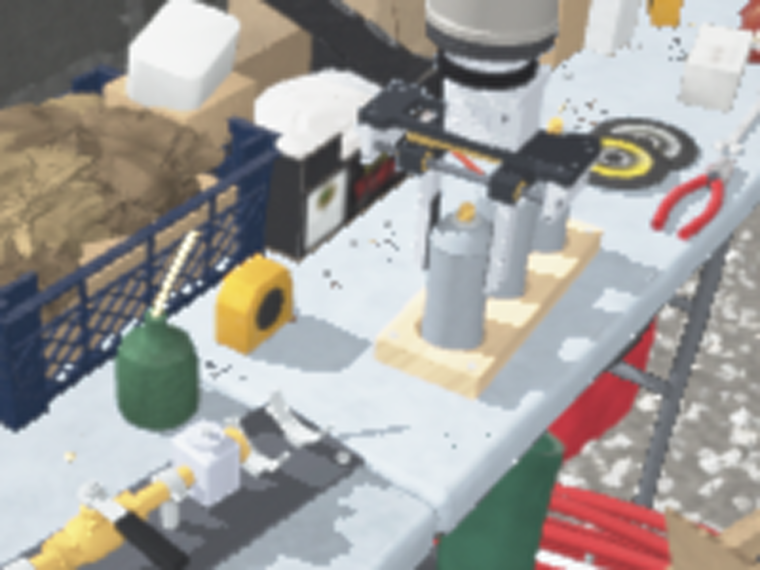

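View pics/wrist7.png

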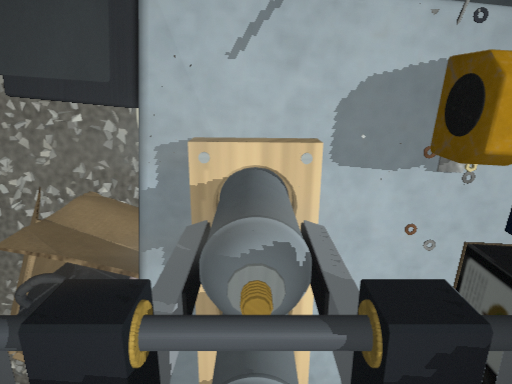

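Both pads are on the first can at 52 mm width, and the lever is still across. Lifting to weigh it.

```bash
python3 -m jog '[[0,0,0.5,0,0,0,0],[0,0,1.5,0,0,0,0],[0,0,3,0,0,0,0],[0,0,4.5,0,0,0,0],[0,0,5.5,0,0,0,0],[0,0,6,0,0,0,0],[0,0,6,0,0,0,0],[0,0,6,0,0,0,0],[0,0,6,0,0,0,0],[0,0,6,0,0,0,0],[0,0,6,0,0,0,0],[0,0,6,0,0,0,0]]'
python3 - <<'E'
from h import *
f=[]
for i in range(6):
    snap('wrist','wrist8'); o=manip.get_obs(); f.append(o['wrist_force'])
print(np.round(f,2),np.round(o['joint_torque'],2),np.round(o['tool_pos'],4),o['gripper_width'])
E
```

```text
t: 8.45
tool_pos: [0.4857, -0.1895, 0.3352]
ee_rot: [[-0.001, -0.094, 0.996], [0.0, 0.996, 0.094], [-1.0, 0.0, -0.001]]
wrist_force: [-0.5, -0.5, -6.6]
gripper_width: 0.052
[[-0.33 -0.21 -6.8 ]
 [-0.64 -0.35 -5.13]
 [ 0.57  0.71 -5.94]
 [-0.55  0.09 -6.14]
 [-0.86 -0.52 -5.8 ]
 [ 0.2  -0.1  -5.84]] [-1.000e-02 -7.238e+01 -5.410e+00 -4.133e+01 -4.000e-02  3.000e-02
 -0.000e+00] [ 0.4858 -0.1896  0.3356] 0.05213826689850578
```

View pics/wrist8.png

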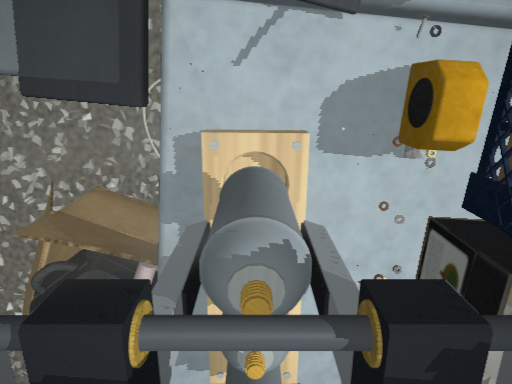

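The first can weighs about 5.9 N (0.60 kg) and stands plainly upright in the wrist view. I'll put it back and heft the others.

```bash
python3 -m jog '[[0,0,-1,0,0,0,0],[0,0,-2.5,0,0,0,0],[0,0,-4,0,0,0,0],[0,0,-5,0,0,0,0],[0,0,-5.6,0,0,0,0],[0,0,-5.9,0,0,0,0],[0,0,-6,0,0,0,0],[0,0,-6,0,0,0,0]]'
python3 - <<'E'
from h import *
o=manip.get_obs();print(np.round(o['wrist_force'],2),np.round(o['tool_pos'],4),o['gripper_width'])
snap('wrist','wrist9')
E
python3 -m jog '[[0,0,0,0,0,0,70],[0,0,0,0,0,0,100],[0,0,0,0,0,0,100],[0,0,0,0,0,0,100],[0,0,0,0,0,0,100],[0,0,0,0,0,0,100],[0,0,0,0,0,0,100],[0,0,1,0,0,0,100],[0,0,3,0,0,0,100],[0,0,6,0,0,0,100],[0,0,9,0,0,0,100],[0.3,-3,10.5,0,0,0,100],[0.6,-6.5,10.5,0,0,0,100],[0.8,-8.7,10.5,0,0,0,100],[0.8,-8.7,10.5,0,0,0,100],[0.8,-8.7,10.5,0,0,0,100]]'
python3 - <<'E'
from h import *
w=snap('wrist','wrist10')
o=manip.get_obs();print(np.round(o['wrist_force'],2),np.round(o['tool_pos'],4),o['gripper_width'])
for c,s in brass(w,(200,60,300,320),150): print(c,s,plane(w,*c,.141).round(4))
E
```

```text
t: 9.42
tool_pos: [0.4858, -0.1896, 0.2759]
ee_rot: [[-0.001, -0.094, 0.996], [-0.0, 0.996, 0.094], [-1.0, -0.0, -0.001]]
wrist_force: [0.2, -0.1, -6.6]
gripper_width: 0.0522
[ 0.16 -0.08 -6.58] [ 0.4858 -0.1896  0.2759] 0.052202771261243334
t: 10.8
tool_pos: [0.4935, -0.2776, 0.3811]
ee_rot: [[0.0, -0.092, 0.996], [0.0, 0.996, 0.092], [-1.0, 0.0, 0.0]]
wrist_force: [0.3, 0.4, -0.7]
gripper_width: 0.0938
[0.06 0.6  0.31] [ 0.4937 -0.2764  0.3811] 0.09417548091395948
[255.5  77.6] [246, 68, 20, 20, 293] [ 0.4859 -0.1883  0.141 ]
[255.7 205.9] [249, 202, 14, 10, 82] [ 0.4938 -0.2726  0.141 ]
[253.7 311.2] [247, 308, 14, 7, 77] [ 0.5001 -0.3573  0.141 ]
```

View pics/wrist10.png

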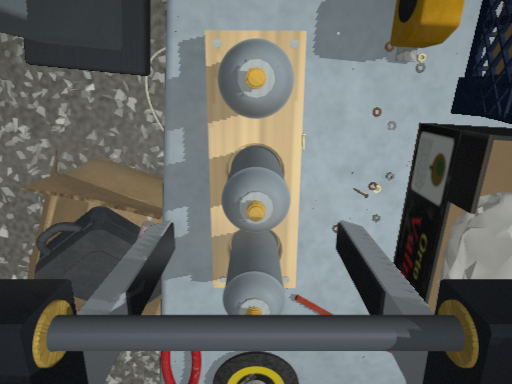

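The first can stands upright in its recess, with its neck at (255,78) giving (0.486,-0.188). Next is the second can, directly below.

```bash
python3 -m jog '[[0,0,-3,0,0,0,100],[0,0,-6,0,0,0,100],[0,0,-8.5,0,0,0,100],[0,0,-10,0,0,0,100],[0,0,-10.5,0,0,0,100],[0,0,-10.5,0,0,0,50],[0,0,-10.5,0,0,0,0],[0,0,-10.5,0,0,0,0],[0,0,-10.5,0,0,0,0],[0,0,-10.5,0,0,0,0],[0,0,-10.5,0,0,0,0],[0,0,-10.5,0,0,0,0],[0,0,-10.5,0,0,0,0],[0,0,-10.5,0,0,0,0]]' 25
python3 -m jog '[[0,0,0.5,0,0,0,0],[0,0,1.5,0,0,0,0],[0,0,3,0,0,0,0],[0,0,4.5,0,0,0,0],[0,0,5.5,0,0,0,0],[0,0,6,0,0,0,0],[0,0,6,0,0,0,0],[0,0,6,0,0,0,0],[0,0,6,0,0,0,0],[0,0,6,0,0,0,0],[0,0,6,0,0,0,0],[0,0,6,0,0,0,0]]'
python3 - <<'E'
from h import *
f=[]
for i in range(6):
    snap('wrist','wrist11'); o=manip.get_obs(); f.append(o['wrist_force'])
print(np.round(f,2),np.mean(f,0),np.round(o['tool_pos'],4),o['gripper_width'])
E
```

```text
t: 12.02
tool_pos: [0.4939, -0.2767, 0.2761]
ee_rot: [[0.0, -0.094, 0.996], [-0.0, 0.996, 0.094], [-1.0, -0.0, 0.0]]
wrist_force: [-1.5, -0.8, 6.9]
gripper_width: 0.0517
t: 13.02
tool_pos: [0.4937, -0.2765, 0.3352]
ee_rot: [[-0.001, -0.094, 0.996], [0.0, 0.996, 0.094], [-1.0, 0.001, -0.001]]
wrist_force: [-0.1, 0.1, -1.6]
gripper_width: 0.0518
[[ 0.35 -0.69 -2.15]
 [ 0.59 -0.3  -1.85]
 [ 0.75  0.67 -2.26]
 [-0.43 -0.08 -2.08]
 [ 0.18 -0.19 -1.98]
 [ 0.6   0.55 -1.77]] [ 0.34037721 -0.00884038 -2.01693444] [ 0.4938 -0.2766  0.3356] 0.05183953405301798
```

View pics/wrist11.png

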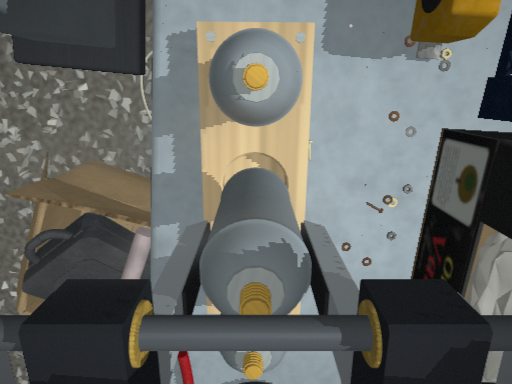

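The second can weighs about 2.0 N (0.2 kg) and was lifted upright out of its recess. I'll return it and take the third.

```bash
python3 -m jog '[[0,0,-1,0,0,0,0],[0,0,-2.5,0,0,0,0],[0,0,-4,0,0,0,0],[0,0,-5,0,0,0,0],[0,0,-5.6,0,0,0,0],[0,0,-5.9,0,0,0,0],[0,0,-6,0,0,0,0],[0,0,-6.1,0,0,0,0],[0,0,-6.1,0,0,0,0]]'
python3 -m jog '[[0,0,0,0,0,0,70],[0,0,0,0,0,0,100],[0,0,0,0,0,0,100],[0,0,0,0,0,0,100],[0,0,0,0,0,0,100],[0,0,0,0,0,0,100],[0,0,0,0,0,0,100],[0,0,1,0,0,0,100],[0,0,3,0,0,0,100],[0,0,6,0,0,0,100],[0,0,9,0,0,0,100],[0.3,-3,10.5,0,0,0,100],[0.6,-6.5,10.5,0,0,0,100],[0.7,-8.7,10.5,0,0,0,100],[0.7,-8.7,10.5,0,0,0,100],[0.7,-8.7,10.5,0,0,0,100]]'
python3 - <<'E'
from h import *
w=snap('wrist','wrist12')
o=manip.get_obs();print(np.round(o['wrist_force'],2),np.round(o['tool_pos'],4),o['gripper_width'])
for c,s in brass(w,(200,60,300,320),150): print(c,s,plane(w,*c,.141).round(4))
E
```

```text
t: 14.07
tool_pos: [0.4938, -0.2765, 0.2758]
ee_rot: [[-0.001, -0.094, 0.996], [-0.001, 0.996, 0.094], [-1.0, -0.001, -0.001]]
wrist_force: [-7.8, 3.1, 16.7]
gripper_width: 0.0519
t: 15.4
tool_pos: [0.5004, -0.3646, 0.38]
ee_rot: [[0.0, -0.092, 0.996], [0.0, 0.996, 0.092], [-1.0, 0.0, 0.0]]
wrist_force: [-0.4, 1.0, -0.1]
gripper_width: 0.0938
[ 0.17  1.51 -0.07] [ 0.5007 -0.3634  0.38  ] 0.09377970623558655
[256.3  78.7] [247, 69, 19, 20, 291] [ 0.4934 -0.276   0.141 ]
[257.  204.3] [253, 203, 9, 5, 21] [ 0.5015 -0.3581  0.141 ]
[256.1 311.6] [236, 308, 41, 7, 206] [ 0.5088 -0.4437  0.141 ]
```

View pics/wrist12.png

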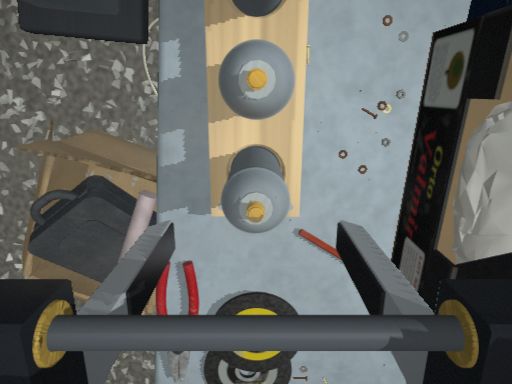

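The second can is seated again, neck at (256,79) giving (0.493,-0.276), and the third can's neck is at (256,211) between the jaws. I'll grip it and weigh it.

```bash
python3 -m jog '[[0,0,-3,0,0,0,100],[0,0,-6,0,0,0,100],[0,0,-8.5,0,0,0,100],[0,0,-10,0,0,0,100],[0,0,-10.4,0,0,0,100],[0,0,-10.4,0,0,0,50],[0,0,-10.4,0,0,0,0],[0,0,-10.4,0,0,0,0],[0,0,-10.4,0,0,0,0],[0,0,-10.4,0,0,0,0],[0,0,-10.4,0,0,0,0],[0,0,-10.4,0,0,0,0],[0,0,-10.4,0,0,0,0],[0,0,-10.4,0,0,0,0]]' 25
python3 -m jog '[[0,0,0.5,0,0,0,0],[0,0,1.5,0,0,0,0],[0,0,3,0,0,0,0],[0,0,4.5,0,0,0,0],[0,0,5.5,0,0,0,0],[0,0,6,0,0,0,0],[0,0,6,0,0,0,0],[0,0,6,0,0,0,0],[0,0,6,0,0,0,0],[0,0,6,0,0,0,0],[0,0,6,0,0,0,0],[0,0,6,0,0,0,0]]'
python3 - <<'E'
from h import *
f=[]
for i in range(6):
    snap('wrist','wrist13'); o=manip.get_obs(); f.append(o['wrist_force'])
print(np.round(f,2),np.mean(f,0),np.round(o['tool_pos'],4),o['gripper_width'])
E
```

```text
t: 16.62
tool_pos: [0.5009, -0.3637, 0.276]
ee_rot: [[0.0, -0.094, 0.996], [-0.0, 0.996, 0.094], [-1.0, -0.0, 0.0]]
wrist_force: [-1.9, 0.4, 6.9]
gripper_width: 0.052
t: 17.62
tool_pos: [0.5007, -0.3635, 0.3352]
ee_rot: [[-0.001, -0.094, 0.996], [0.001, 0.996, 0.094], [-1.0, 0.001, -0.001]]
wrist_force: [-0.2, -0.0, -3.3]
gripper_width: 0.0523
[[-1.35  0.06 -3.52]
 [ 0.64  0.24 -2.54]
 [ 0.4  -0.35 -3.02]
 [-0.28 -0.33 -2.82]
 [ 1.09  0.15 -3.25]
 [-0.35 -0.57 -3.53]] [ 0.02506238 -0.13288216 -3.11231464] [ 0.5008 -0.3635  0.3356] 0.052274091583384676
```

View pics/wrist13.png

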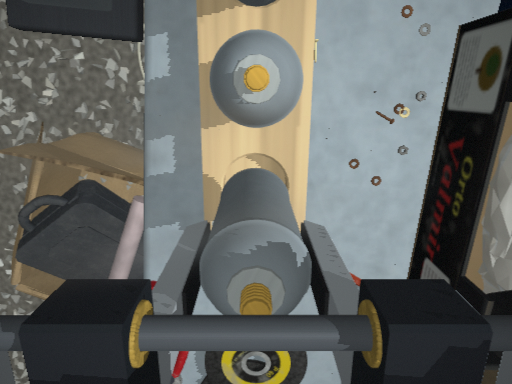

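The third can weighs about 3.1 N, so the first at 5.9 N is the heaviest. I'll return this one and go back to the first.

```bash
python3 -m jog '[[0,0,-1,0,0,0,0],[0,0,-2.5,0,0,0,0],[0,0,-4,0,0,0,0],[0,0,-5,0,0,0,0],[0,0,-5.6,0,0,0,0],[0,0,-5.9,0,0,0,0],[0,0,-6,0,0,0,0],[0,0,-6.05,0,0,0,0],[0,0,-6.05,0,0,0,0]]'
python3 -m jog '[[0,0,0,0,0,0,70],[0,0,0,0,0,0,100],[0,0,0,0,0,0,100],[0,0,0,0,0,0,100],[0,0,0,0,0,0,100],[0,0,0,0,0,0,100],[0,0,0,0,0,0,100],[0,0,1,0,0,0,100],[0,0,3,0,0,0,100],[0,0,6,0,0,0,100],[0,0,9,0,0,0,100],[-0.3,3,10.5,0,0,0,100],[-0.6,6.5,10.5,0,0,0,100],[-0.9,10,10.5,0,0,0,100],[-1.2,14,10.5,0,0,0,100],[-1.5,17.4,10.5,0,0,0,100],[-1.5,17.4,10.5,0,0,0,100],[-1.5,17.4,10.5,0,0,0,100]]'
python3 - <<'E'
from h import *
w=snap('wrist','wrist14')
o=manip.get_obs();print(np.round(o['wrist_force'],2),np.round(o['tool_pos'],4),o['gripper_width'])
for c,s in brass(w,(200,60,300,320),150): print(c,s,plane(w,*c,.141).round(4))
E
```

```text
t: 18.67
tool_pos: [0.5008, -0.3636, 0.2759]
ee_rot: [[-0.0, -0.094, 0.996], [-0.0, 0.996, 0.094], [-1.0, -0.0, -0.0]]
wrist_force: [-3.5, 0.6, 2.5]
gripper_width: 0.0526
t: 20.17
tool_pos: [0.4859, -0.1878, 0.3813]
ee_rot: [[0.001, -0.097, 0.995], [-0.001, 0.995, 0.097], [-1.0, -0.001, 0.001]]
wrist_force: [0.7, -0.2, -0.3]
gripper_width: 0.094
[ 0.81 -0.34  0.33] [ 0.4859 -0.1893  0.381 ] 0.09376451247823925
[256. 206.] [252, 204, 9, 5, 27] [ 0.4866 -0.1831  0.141 ]
[252.9 312.1] [247, 310, 12, 5, 37] [ 0.4926 -0.2687  0.141 ]
```

View pics/wrist14.png

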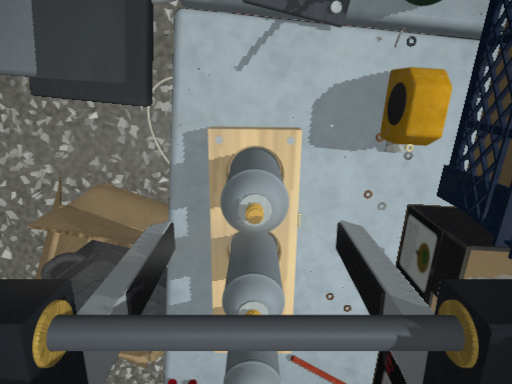

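All three cans are standing upright; the first can's neck, at (255,210), is centred between the open jaws. I'll grip it and lift.

```bash
python3 -m jog '[[0,0,-3,0,0,0,100],[0,0,-6,0,0,0,100],[0,0,-8.5,0,0,0,100],[0,0,-10,0,0,0,100],[0,0,-10.5,0,0,0,100],[0,0,-10.5,0,0,0,50],[0,0,-10.5,0,0,0,0],[0,0,-10.5,0,0,0,0],[0,0,-10.5,0,0,0,0],[0,0,-10.5,0,0,0,0],[0,0,-10.5,0,0,0,0],[0,0,-10.5,0,0,0,0],[0,0,-10.5,0,0,0,0],[0,0,-10.5,0,0,0,0]]' 30
python3 -m jog '[[0,0,0.5,0,0,0,0],[0,0,1.5,0,0,0,0],[0,0,3,0,0,0,0],[0,0,5,0,0,0,0],[0,0,7.5,0,0,0,0],[0,0,10,0,0,0,0],[0,0,12.5,0,0,0,0],[0,0,14.5,0,0,0,0],[0,0,15.5,0,0,0,0],[0,0,16,0,0,0,0],[0,0,16,0,0,0,0],[0,0,16,0,0,0,0],[0,0,16,0,0,0,0],[0,0,16,0,0,0,0],[0,0,16,0,0,0,0],[0,0,16,0,0,0,0]]'
python3 - <<'E'
from h import *
f=[]
for i in range(4):
    snap('wrist','wrist15'); o=manip.get_obs(); f.append(o['wrist_force'])
snap('scene','scene15');snap('side','side15')
print(np.mean(f,0),np.round(o['tool_pos'],4),o['gripper_width'],np.abs(o['qd']).max())
im=load('scene15')['frame'][:,:,::-1]
cv2.imwrite('pics/c15.png',cv2.resize(im[100:300,120:380],None,fx=2.9,fy=2.9,interpolation=cv2.INTER_CUBIC))
im=load('side15')['frame'][:,:,::-1]
cv2.imwrite('pics/c16.png',cv2.resize(im[100:260,120:400],None,fx=2.8,fy=2.8,interpolation=cv2.INTER_CUBIC))
E
```

```text
t: 21.38
tool_pos: [0.4859, -0.1896, 0.2756]
ee_rot: [[0.0, -0.094, 0.996], [-0.0, 0.996, 0.094], [-1.0, -0.0, 0.0]]
wrist_force: [-2.6, -0.1, 6.6]
gripper_width: 0.0521
t: 22.72
tool_pos: [0.4858, -0.1895, 0.4346]
ee_rot: [[-0.001, -0.094, 0.996], [0.001, 0.996, 0.094], [-1.0, 0.001, -0.001]]
wrist_force: [-0.6, -0.3, -6.2]
gripper_width: 0.0523
[-0.16103436  0.22479864 -5.71796749] [ 0.4858 -0.1896  0.4351] 0.05209049493549187 0.0027793838151374053
```

View pics/c15.png

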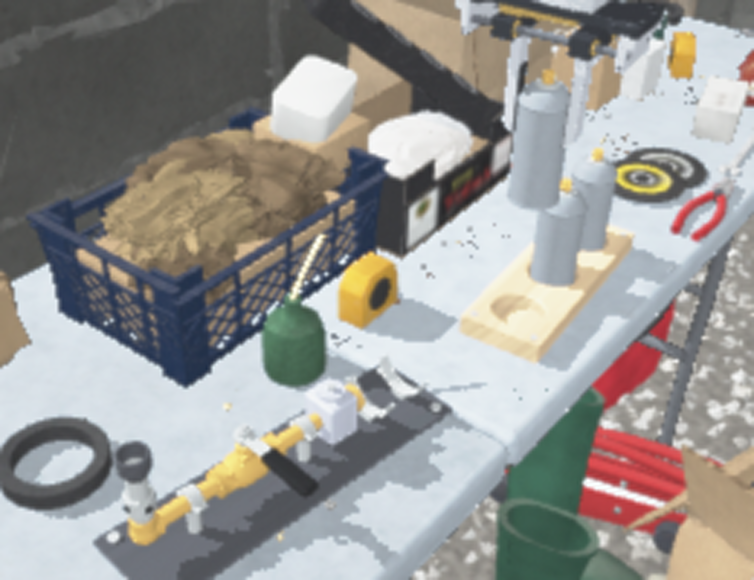

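View pics/c16.png

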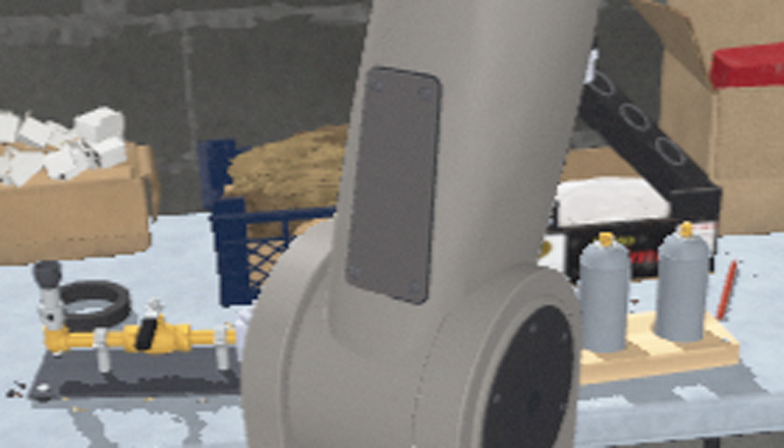

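View pics/wrist15.png

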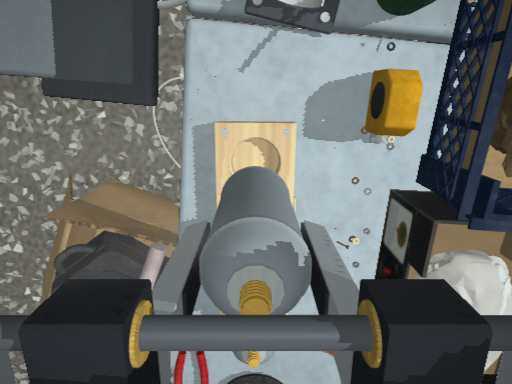

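The held can hangs upright, the other two stand in the stand, and the lever lies across the pipe. Before handing in I'll check the lever angle and can heights numerically.

Run:
```python
from h import *
s=load('scene15');s0=load('scene0');d=load('side15');w5=load('wrist5')
st=plane(s,120+248/2.9,100+435/2.9,.09);tp=plane(s,120+308/2.9,100+488/2.9,.082)
v=tp-st;print('scene lever',v.round(3),np.hypot(*v[:2]),np.arctan2(-v[0],-v[1]))
a=plane(w5,388,240,.09);b=plane(w5,230,204,.085);v=b-a;print('w5 lever',v.round(3),np.arctan2(-v[0],-v[1]))
p=plane(w5,340,0,.01);q=plane(w5,283,208,.01);e=p-q;print('base edge phi(expected shut=pi/2+)',np.arctan2(e[0],e[1]),np.pi/2+np.arctan2(e[0],e[1]))
# foot of held can: bottom in scene image
u,v=120+536/2.9,100+205/2.9
for h in (.15,.16,.167,.18): print(h,proj(s,(.486,-.19,h)).round(1)); 
print('img foot',u,v)
# others' necks, scene+side
for a_,b_ in [((567,186),(605,239)),((598,155),(686,230))]:
    print(*[np.round(x,4) for x in tri([(s,120+a_[0]/2.9,100+a_[1]/2.9),(d,120+b_[0]/2.8,100+b_[1]/2.8)])])
```

```text
scene lever [-0.073  0.007 -0.008] 0.07314042098899427 1.6680255018259493
w5 lever [-0.083  0.009 -0.005] 1.678439147770156
base edge phi(expected shut=pi/2+) 0.12354899393346654 1.6943453207283632
0.15 [302.1 171.7]
0.16 [302.5 168.8]
0.167 [302.8 166.7]
0.18 [303.3 162.9]
img foot 304.82758620689657 170.68965517241378
[ 0.4871 -0.276   0.1396] [0.002 0.002]
[ 0.496  -0.3646  0.1385] [0.0022 0.0022]
```

Run:
```python
from rig import manip
o=manip.get_obs();print(o['t'],o['gripper_width'],o['wrist_force'])
print(manip.sign_off())
```

```text
23.0167 0.0520501106171201 [-0.26729476 -0.12909595 -5.37373473]
the job is handed in; nothing more can be done
None
```

The tap is shut and the heaviest cartridge is held upright, its foot about 0.16 m above the table. The other two are back upright in the stand. I handed the job in at about 23 s of the 72 s allowed.

**Tap:** I pushed the lever round with closed fingers until the force rose to about 18 N with almost no movement. The wrist view puts it at about 1.555 rad from open, and the final views still show it lying across the pipe.

**Cartridges:** I lifted each one separately to weigh it.

| Recess | Weight |
|---|---|
| Nearest the burner | about 5.9 N (5.7 N on the second lift) |
| Middle | about 2.0 N |
| Far | about 3.1 N |

The one in the recess nearest the burner is clearly the heaviest and is the one now in the gripper.

**Last checks:**
- **Grip:** the held can sits still in the jaws at 52 mm opening.
- **Returned cans:** their necks measure 0.139–0.140 m high at their recess positions, which means they are seated and upright. Those two-view rays missed each other by about 2 mm, and x came out about 6 mm lower than the wrist view gave.
- **Held can's foot:** seen in the image it comes out about 10 mm lower than the arm's own position implies (0.167 m). My reading of the can's edge is coarse, and either way it is well over 0.10 m.
- **Bystanders:** the oil can, tape measure and tape roll look untouched, judged by eye only.
- **Burner yaw:** my readings ran from -0.09 to -0.16 rad, so I relied on the force at the stop for the lever angle.

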